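# Load the cell carrier, slide it to the test station and quick-release clamp it

## Robot

A 7-joint arm with a two-finger parallel gripper is mounted at the origin on the work surface. World frame = base frame: x ahead of the robot, y to its left, z up, the work surface at z = 0. Lengths are in m, angles in rad, forces in N, time in s.
With the tool pointing down it reaches from about 0.4 to 0.85 m from the base axis. Payload 10.4 kg.
Tool frame: the origin (TCP) lies at the very end of the fingers, on their centre line; the grasp point (between the pads) lies 19 mm behind it; y points along the fingers, z is the direction in which the jaws open and shut, and the axes are right-handed (so a half turn about y gives the same grasp; the last joint's range is limited). The gripper opens to 87 mm and grips with 3 to 60 N. Pads are 19 mm wide; open, the fingers measure 117 mm over their backs; the gripper's body (75 mm by 190 mm) begins 51 mm behind the grasp point.
Start: joints at [1.092, 0.332, -0.065, 1.46, 0.022, 1.35, -0.088], TCP at [0.275, -0.561, 0.223] pointing down, gripper open.
Joint ranges: [-2.6, 2.6], [-0.5, 2.12], [-1.47, 1.34], [0.16, 2.42], [-1.27, 4.41], [0.06, 2.06], [-2.6, 2.6]. Speed limits (rad/s): [2.22, 2.22, 2.79, 2.79, 3.14, 3.14, 3.14].

## Interface

Orientations are given as a rotation vector (axis times angle).
In Python, from rig import ctrl, set_gripper, eyes gives the robot as it stands. The module is installed in compiled form; this text tells all that it offers. Calls block until the motion is done:
- ctrl.movep(position, orientation): joint-space move of the TCP to a pose.
- ctrl.movel(position, rotation=None, max_speed=0.15, until_force=None): straight line of the TCP; rotation=None keeps the orientation; max_speed is the mean speed in m/s. With until_force (N) it stops when the force on the tool has changed by that much, and returns True; else False.
- ctrl.move_j(angles): joint-space move.
- set_gripper(opening, squeeze=None): finger opening in m; squeeze is the grip in N (None keeps the last); returns when the fingers have stopped.
- ctrl.hold(seconds).
- ctrl.inverse_kinematics(position, orientation): joint angles nearest the present ones, or None.
- eyes.camera(name): name is "side" or "top" or "wrist"; returns a dict with "color" (400x640x3 uint8, red, green, blue), "fx", "fy", "cx", "cy" (pixels), "rvec" (rotation vector, rad) and "tvec" (3), from world to camera coordinates, as OpenCV has them. Camera axes: x right, y down, z forward; pixel columns grow to the right and rows downward; lengths in m; the calibration is good to about 2 mm. The wrist camera is an equidistant fisheye: a pixel r from the principal point sees the ray r / f radians off the axis. A picture is of the moment at which its call begins. There is no depth.
A pose or a line that the arm cannot do raises ctrl.MotionError and nothing moves.
- ctrl.sign_off(): hands the job in, once; it reports no verdict.
Readings, each from a call of its own:
- ctrl.get_time_s(): time.
- ctrl.get_q(): joint angles.
- ctrl.get_dq(): joint speeds.
- ctrl.get_effort(): joint torques, N m.
- ctrl.get_position(): TCP position.
- ctrl.get_orientation(): TCP orientation.
- ctrl.get_wrist_force(): force on the tool from outside, world axes, zero at the start.
- ctrl.get_ft_torque(): the same for the moment, N m.
- ctrl.get_grip_width(): finger opening in m.
Only numpy, scipy, OpenCV 4.12 (cv2) and the standard library are available. Lean on these libraries where they do the work, as an engineer would, in place of code of your own. Each camera call takes 0.05 s, during which the arm holds its last target. There are 200 camera calls.

## Task

Lay every blue cell module on the bench into a nest of its own on the slide carrier while the index plunger still locks it at the loading station; then pull the plunger up and turn it a quarter so that it rests retracted in its notch, and push the carrier along the rails to the next detent, under the quick-release clamp. Turn the clamp's adjuster nut until the cam lever meets firm resistance about midway, when it stands roughly upright, and close the lever fully. Leave the other things on the bench alone.

Things in the scene. Friction and masses are not known exactly. Their poses are not given: they have to be found in the camera images.
- cell1: A cell module lying on the bench (None: absent), origin at its centre, x along its length: blue round cell, 26 mm diameter, between two square orange end brackets 30 x 30 mm, 10 mm thick; 70 mm long over all, 110 g. Its centre is 15 mm above what it lies on. All are alike and may lie either way round. Grip it across its blue middle (50 mm of bare barrel).
- cell2: A cell module lying on the bench (None: absent), origin at its centre, x along its length: blue round cell, 26 mm diameter, between two square orange end brackets 30 x 30 mm, 10 mm thick; 70 mm long over all, 110 g. Its centre is 15 mm above what it lies on. All are alike and may lie either way round. Grip it across its blue middle (50 mm of bare barrel).
- cell3: A cell module lying on the bench (None: absent), origin at its centre, x along its length: blue round cell, 26 mm diameter, between two square orange end brackets 30 x 30 mm, 10 mm thick; 70 mm long over all, 110 g. Its centre is 15 mm above what it lies on. All are alike and may lie either way round. Grip it across its blue middle (50 mm of bare barrel).
- cell4: A cell module lying on the bench (None: absent), origin at its centre, x along its length: blue round cell, 26 mm diameter, between two square orange end brackets 30 x 30 mm, 10 mm thick; 70 mm long over all, 110 g. Its centre is 15 mm above what it lies on. All are alike and may lie either way round. Grip it across its blue middle (50 mm of bare barrel).
- fixture: Aluminium slide fixture, fixed on the bench: plate 130 x 440 x 10 mm with two steel rails along its y axis; origin at the centre of the plate's underside, z up. The carrier runs along the fixture's +y; the clamp post stands beside the rails on its -x side.
- carrier (a joint): Travel of the carrier along the fixture's +y (m): 0 = loading station (start), 0.110 = next station, under the clamp, each a sprung-ball detent with 2 mm slack; end stop 0.145. 2 N to slide, 8 N to leave a detent. Aluminium plate 116 x 180 mm, top 36 mm above the bench, with four nests (2 by 2); at its -y end a tongue with the plunger and an upright handle.
- nests (a point): Middle of the carrier's four nests, at the centre height of a seated module (51 mm above the bench); axes as the fixture's. Nest centres: x = +-29, y = +-42 mm from here, modules lying along y. A nest is 36 x 78 mm inside (3 to 4 mm play all round) between end bars and corner ribs, all 8 mm high; its sides are open for 46 mm along the middle, for fingers.
- handle (a point): Grip point of the carrier's upright black handle: a plate 34 mm (fixture x) by 12 mm (fixture y), its top 12 mm above this point and 82 mm above the bench; moves with the carrier.
- plunger_grip (a point): Centre of the index plunger's black T-bar, 40 x 10 mm, 18 mm high, 69 mm above the bench with the pin in, on the carrier's tongue 60 mm beside the handle. The bar lies along this point's x, which turns with it (the fixture's x at turn 0). A steel sleeve stands below, its top 19 mm under this point: do not reach deeper.
- plunger_pull (a joint): How far the plunger is pulled up (m): 0 = pin in its hole, the carrier is locked at the loading station; 0.014 = pulled right up; it springs back (6 to 13 N). Resting in the notch it reads 0.010.
- plunger_turn (a joint): Turn of the plunger's T-bar about the vertical (rad, counter-clockwise from above positive, limits +-1.75). Only when pulled more than about 0.012 can it be turned past the notch's lip; let down at about a quarter turn (1.57) either way it rests in the notch, stays retracted and the carrier is free.
- nut_grip (a point): Grip point, on the axis, of the adjuster nut: round fluted black knob, 34 mm diameter, 22 mm high (12 mm below to 10 mm above this point) on a vertical threaded rod that sticks out up to 36 mm above this point. Under the knob a steel collar, then the clamp jaw, its top 20 mm below this point.
- nut (a joint): Turn of the adjuster nut (rad, range 0 to 12): clockwise from above counts up and tightens, moving nut and jaw down 1 mm per rad; thread friction 0.3 Nm. The right setting differs from start to start. Turn it with the lever open (no load on it).
- lever_hub (a point): Pivot of the cam lever, on the -x side of the clamp post; it swings in the vertical plane along the fixture's y through this point. Round steel arm ending in a black grip, 13 mm thick, from 50 to 96 mm from here. It can be pushed over with closed fingers from behind, then pressed down, or led round lightly pinched.
- lever (a joint): Cam lever angle q (rad): 0 = open, leaning 45 degrees towards the fixture's +y; 0.79 = straight up; 2.36 = closed, level, towards -y. The cam lowers the jaw by 12 mm x (cos(2.07 - q) + 0.48). About 2 N at its end moves it until the pad meets the ledge; then it resists with some 5 N within 0.25 rad, 8 to 15 N by 1.5; past 2.07 it holds itself shut. 1 rad more on the nut: 0.09 rad earlier.
- pad_face (a point): Centre of the underside of the rubber pad at the nose of the clamp jaw (pad 14 x 22 mm, 16 mm thick). Its height above the ledge shows how far the jaw still has to come down.
- ledge (a point): Centre of the top face of the carrier's steel clamping ledge (18 x 50 mm, on its -x side), on which the pad presses when the carrier is at the next station.
- jaw: Clamp jaw: steel bar 62 x 26 x 12 mm on the rod, pointing over the ledge, with a thick soft rubber pad under its nose. The pad gives about 1 mm per 20 N on the ledge. Well set, the closed clamp presses with 55 to 200 N (the pad meets the ledge at a lever angle of about 0.7 to 1.25); at the starting nut setting it presses far too little. Origin on the rod axis at the bar's underside.
- multimeter: yellow hand multimeter lying on its back, 150 x 74 x 30 mm; not part of the job, leave it alone.
- screwdriver: screwdriver with black handle, 170 mm long; not part of the job, leave it alone.
- tape_roll: grey roll of tape lying flat, 72 mm across, 19 mm high; not part of the job, leave it alone.
- bracket: empty orange plastic bracket frame, 44 mm square, 12 mm high; not part of the job, leave it alone.
- spanner: small steel spanner, 150 mm long; not part of the job, leave it alone.
- mug: white mug, 80 mm across, 95 mm high; not part of the job, leave it alone.
Mind the look-alikes: they are no part of the job. Leave any green look-alike of the cell3 alone.

How it is judged:
By the outcome, as a careful person would: the job done as asked, in the order asked, and still so for the second after the job is handed in, with the robot touching nothing.
Of cell1, cell2, cell3, cell4 only 2 to 4 are there at a start; the rules pass over those that are not, and their reading is None.
At some moment in a run one of cell1, cell2, cell3, cell4 may be knocked a few centimetres aside while the robot is not near it.
Once in a run the grip may slacken for a moment while it holds something.
It also fails if it takes over 210 s, if anything falls off the work surface, if the arm or the gripper's body presses on something with over 40 N, if the wrist force passes 120 N, or if a joint passes its speed limit or range.

## Working session

There is one attempt and no reset: what is moved stays moved. The work goes in short steps, each a Python script; the robot and the scene stay as the last script left them, time stands still between calls to the robot, and variables do not carry over. Pictures are saved under pics/ and viewed, about 12 in all and at most 16, crops included, and the job is handed in when it is done.

```bash
ls; mkdir -p pics; cat > h.py <<'E'
import numpy as np, cv2
from rig import ctrl,set_gripper,eyes
from scipy.spatial.transform import Rotation as R
def snap(n,f):
    c=eyes.camera(n); cv2.imwrite(f'pics/{f}.png',c['color'][:,:,::-1]); 
    np.save(f'pics/{f}.npy',c,allow_pickle=True); return c
def load(f): return np.load(f'pics/{f}.npy',allow_pickle=True).item()
def ray(c,u,v,name='top'):
    x=(u-c['cx'])/c['fx'];y=(v-c['cy'])/c['fy']
    if name=='wrist':
        r=np.hypot(x,y); d=np.array([x/r*np.sin(r),y/r*np.sin(r),np.cos(r)]) if r>0 else np.array([0,0,1.])
    else: d=np.array([x,y,1.])
    M=cv2.Rodrigues(np.array(c['rvec'],float))[0]; t=np.array(c['tvec'],float).ravel()
    return -M.T@t, M.T@d
def onz(c,u,v,z,name='top'):
    o,d=ray(c,u,v,name); return o+d*(z-o[2])/d[2]
def proj(c,p,name='top'):
    M=cv2.Rodrigues(np.array(c['rvec'],float))[0]; q=M@np.array(p,float)+np.array(c['tvec'],float).ravel()
    if name=='wrist':
        r=np.hypot(q[0],q[1]); th=np.arctan2(r,q[2]); x,y=q[0]/r*th,q[1]/r*th
    else: x,y=q[0]/q[2],q[1]/q[2]
    return np.array([x*c['fx']+c['cx'],y*c['fy']+c['cy']])
def tri(c1,u1,c2,u2,n1='top',n2='side'):
    o1,d1=ray(c1,*u1,n1);o2,d2=ray(c2,*u2,n2)
    A=np.stack([d1,-d2],1);s=np.linalg.lstsq(A,o2-o1,rcond=None)[0]
    a=o1+d1*s[0];b=o2+d2*s[1]; return (a+b)/2,np.linalg.norm(a-b)
def down(phi):
    # tool y down, tool z (jaw axis) horizontal at angle phi
    z=np.array([np.cos(phi),np.sin(phi),0]);y=np.array([0,0,-1.]);x=np.cross(y,z)
    return R.from_matrix(np.stack([x,y,z],1)).as_rotvec()
E
python3 - <<'E'
from h import *
for n in('top','side','wrist'):
    c=snap(n,n+'0'); o,d=ray(c,c['cx'],c['cy'],n); print(n,c['fx'],c['cx'],c['cy'],o.round(3),d.round(3))
print(ctrl.get_position(),ctrl.get_orientation(),R.from_rotvec(ctrl.get_orientation()).as_matrix().round(2),ctrl.get_grip_width(),ctrl.get_time_s())
E
```

```text
pics
top 439.38114983558665 318.8906638742993 199.65031402022797 [ 0.268 -0.006  1.362] [ 0.133 -0.01  -0.991]
side 429.56104311458245 322.79375163650127 187.9401377450229 [0.155 1.033 0.868] [ 0.226 -0.777 -0.588]
wrist 309.70691628693146 320.58135275742694 198.33150617577377 [ 0.345 -0.527  0.383] [-0.257 -0.125 -0.958]
[ 0.27496593 -0.5609367   0.22192493] [-0.45686623  1.96941294 -1.96728868] [[-0.9  -0.    0.44]
 [-0.44  0.   -0.9 ]
 [ 0.   -1.   -0.  ]] 0.0875286950053189 0.15
```

View pics/top0.png

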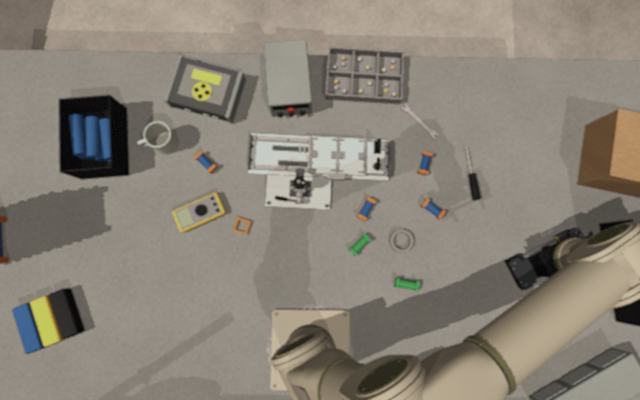

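View pics/side0.png

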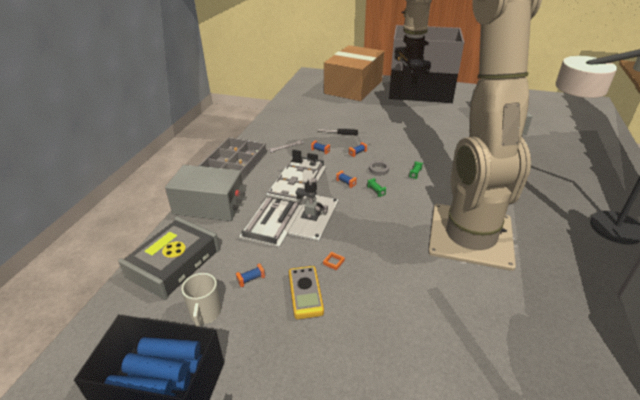

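The top view shows four blue/orange cells at (206,162), (426,163), (367,209) and (433,208). 

Look-alikes, all to be left alone:
- green cells at (361,244) and (407,283)
- bare blue cells in the bin at (90,137)
- a blue/orange object at the left image edge (2,240)
- the orange bracket at (243,226)

The fixture is at about (318,157), with the clamp at (300,185) and the handle and plunger at (378,150).

```bash
python3 - <<'E'
from h import *
c=load('top0'); im=c['color']; hsv=cv2.cvtColor(im,cv2.COLOR_RGB2HSV)
blue=cv2.inRange(hsv,(100,90,40),(125,255,255)); org=cv2.inRange(hsv,(3,120,80),(18,255,255))
n,l,s,ce=cv2.connectedComponentsWithStats(blue)
for i in range(1,n):
    if s[i,4]>20:
        ys,xs=np.nonzero(l==i); x,y=ce[i]
        o=(cv2.dilate((l==i).astype('uint8'),np.ones((13,13)))>0)&(org>0)
        m=o|(l==i); yy,xx=np.nonzero(m); r=cv2.minAreaRect(np.stack([xx,yy],1).astype('float32'))
        b=cv2.boxPoints(r); 
        P=np.array([onz(c,u,v,.015)[:2] for u,v in zip(xx,yy)]); w=P-P.mean(0); e,V=np.linalg.eigh(w.T@w)
        rr=cv2.minAreaRect((P*1000).astype('float32'))
        print(ce[i].round(1),s[i,4],'ctr',(np.array(rr[0])/1000).round(4),P.mean(0).round(4),'size',np.round(rr[1]),'ang',np.arctan2(V[1,1],V[0,1]).round(3))
a=cv2.resize(im[125:220,240:400],None,fx=5,fy=5,interpolation=cv2.INTER_CUBIC)
cv2.imwrite('pics/fix.png',a[:,:,::-1])
s=load('side0')['color'][135:255,230:360]
cv2.imwrite('pics/fixs.png',cv2.resize(s,None,fx=5,fy=5,interpolation=cv2.INTER_CUBIC)[:,:,::-1])
E
```

```text
[ 90.4 136.8] 1776 ctr [0.6356 0.7012] [0.638  0.6986] size [169. 131.] ang -2.527
[204.4 160.9] 92 ctr [0.5635 0.3375] [0.5634 0.3362] size [75. 28.] ang 0.818
[425.  162.1] 90 ctr [ 0.5698 -0.3513] [ 0.5701 -0.3508] size [32. 74.] ang 2.876
[366.2 208.4] 94 ctr [ 0.4235 -0.1665] [ 0.4229 -0.166 ] size [29. 73.] ang 2.655
[433.1 208.7] 100 ctr [ 0.4257 -0.3736] [ 0.4247 -0.3738] size [74. 33.] ang 0.982
[  0.3 242.2] 47 ctr [0.3147 0.9349] [0.3048 0.9382] size [132.  21.] ang -3.016
[ 26.8 328.1] 803 ctr [0.0547 0.839 ] [0.0546 0.8389] size [138.  49.] ang -2.738
```

View pics/fix.png

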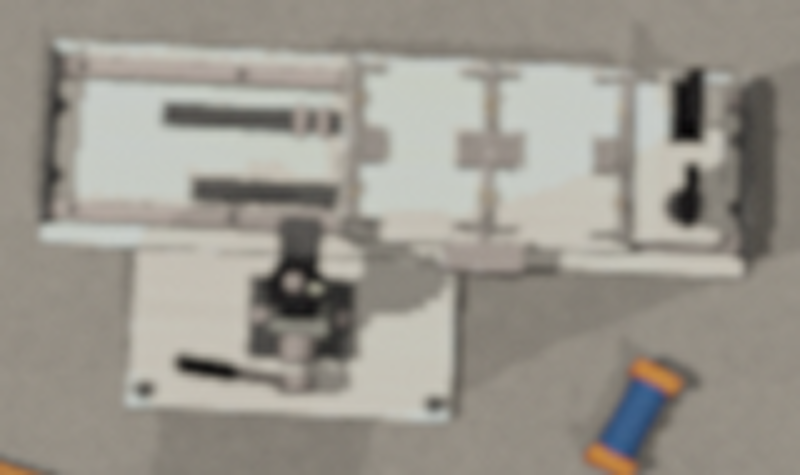

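View pics/fixs.png

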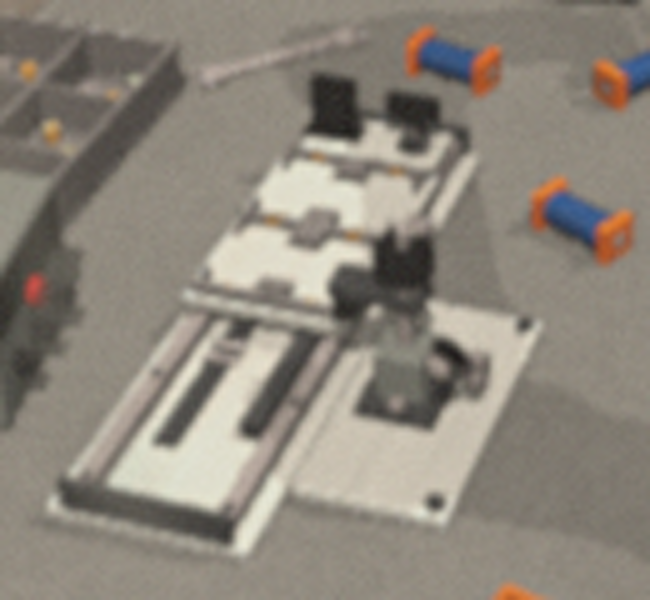

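The crops show the carrier with its nests centred at about px (338,154), the handle at (378,146) and the plunger at (377,164). The clamp nut is at about (299,181), with the lever leaning towards +y. Next I'll take closer wrist views over the fixture.

```bash
python3 - <<'E'
from h import *
c=load('top0')
for n,u,v,z in[('LB',42,240,.01),('LT',55,40,.01),('RB',745,273,.01),('nestmid',490,150,.044),('handle',688,105,.082),('plunger',688,195,.078),('nut',297,280,.14)]:
    print(n,onz(c,240+u/5-.4,125+v/5-.4,z).round(4))
def tryp(p,phi):
    for k in (0,np.pi): 
        q=ctrl.inverse_kinematics(p,down(phi+k)); print(phi+k,None if q is None else np.round(q,2))
tryp([.57,-.05,.33],0); tryp([.45,.1,.3],0)
ctrl.movep([.45,-.2,.35],down(-np.pi/2))
print(ctrl.get_q())
snap('wrist','w1')
try:
    ctrl.movep([.45,0.05,.35],down(-np.pi/2)); snap('wrist','w2')
except ctrl.MotionError as e: print(e)
print(ctrl.get_time_s(),ctrl.get_wrist_force())
a=np.hstack([cv2.imread('pics/w1.png'),cv2.imread('pics/w2.png')]);cv2.imwrite('pics/w12.png',a)
E
```

```text
LB [0.5314 0.2028 0.01  ]
LT [0.6601 0.1988 0.01  ]
RB [ 0.5163 -0.237   0.01  ]
nestmid [ 0.5847 -0.0751  0.044 ]
handle [ 0.6047 -0.1915  0.082 ]
plunger [ 0.5507 -0.1917  0.078 ]
nut [0.4851 0.0384 0.14  ]
0 [ 0.57  0.25 -0.68  1.39  0.15  1.55 -0.1 ]
3.141592653589793 None
0 [ 0.67 -0.03 -0.95  1.7  -0.03  1.46 -0.27]
3.141592653589793 None
[ 0.64945244  0.01753847 -0.32465994  1.56459572  0.0056912   1.56094592
 -1.24732009]
2.7833 [ 0.13258505 -0.32043934  0.55197515]
```

View pics/w2.png

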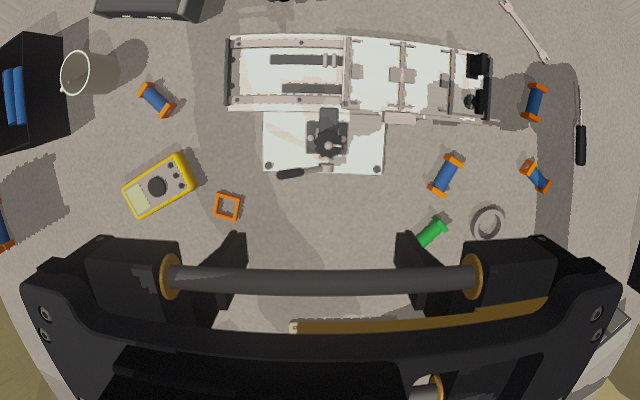

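View pics/w1.png

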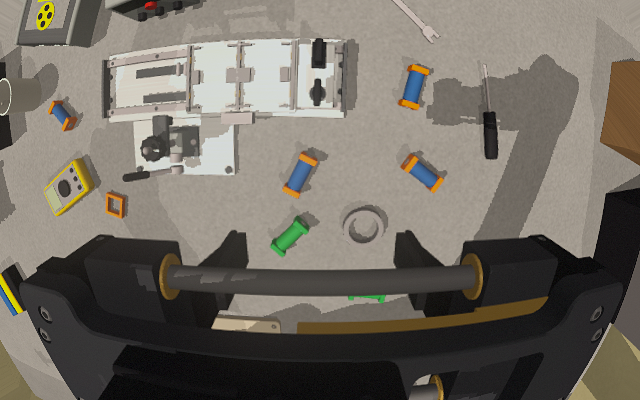

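Both wrist views are clear. The fixture yaw is about -0.033 rad and the plate length checks at 0.440 m. I'll take closer wrist shots and rectify them onto the carrier-top plane for accurate nest positions.

```bash
cat >> h.py <<'E'
def rect(c,x0,x1,y0,y1,z,s=.0005,name='wrist'):
    # image: up=+x, left=+y
    xs=np.arange(x1,x0,-s);ys=np.arange(y1,y0,-s)
    Y,X=np.meshgrid(ys,xs); P=np.stack([X,Y,np.full_like(X,z)],-1)
    M=cv2.Rodrigues(np.array(c['rvec'],float))[0]; q=P@M.T+np.array(c['tvec'],float).ravel()
    r=np.hypot(q[...,0],q[...,1]); k=np.arctan2(r,q[...,2])/r if name=='wrist' else 1/q[...,2]
    return cv2.remap(c['color'],(q[...,0]*k*c['fx']+c['cx']).astype('float32'),(q[...,1]*k*c['fy']+c['cy']).astype('float32'),cv2.INTER_CUBIC)
E
python3 - <<'E'
from h import *
w1,w2=load('w1'),load('w2')
print('rod top',tri(w1,(152,147),w2,(328,145),'wrist','wrist'))
for y,f in((-.2,'w3'),(-.1,'w4')):
    ctrl.movep([.47,y,.24],down(-np.pi/2)); c=snap('wrist',f)
a=rect(load('w3'),.48,.68,-.26,.04,.036,.0005)
b=rect(load('w4'),.48,.68,-.26,.04,.036,.0005)
o=np.vstack([a,b])[:,:,::-1]
for k in range(0,600,50): cv2.putText(o,str(k),(k,798),0,.4,(0,0,255),1)
cv2.imwrite('pics/r34.png',o[:, :]); print(o.shape)
o=a[:,:,::-1]; o=cv2.resize(o,(800,533)); cv2.imwrite('pics/r3.png',o)
cv2.imwrite('pics/r4.png',cv2.resize(b[:,:,::-1],(800,533)))
E
```

```text
rod top (array([0.48352753, 0.037719  , 0.11545517]), np.float64(0.00421112019938969))Traceback (most recent call last):
  File "<stdin>", line 9, in <module>
cv2.error: OpenCV(4.12.0) :-1: error: (-5:Bad argument) in function 'putText'
> Overload resolution failed:
>  - Layout of the output array img is incompatible with cv::Mat
>  - Expected Ptr<cv::UMat> for argument 'img'
```

```bash
python3 - <<'E'
from h import *
for f,g in(('w3','r3'),('w4','r4')):
    a=rect(load(f),.48,.68,-.26,.04,.036,.000375); cv2.imwrite(f'pics/{g}.png',np.ascontiguousarray(a[:,:,::-1])); print(a.shape)
E
```

```text
(534, 800, 3)
(534, 800, 3)
```

View pics/r4.png

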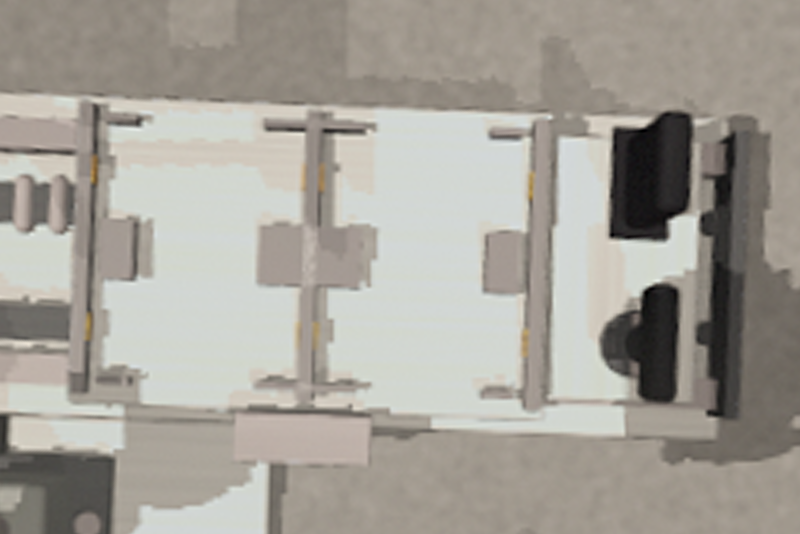

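The carrier is clear. The orange nest marks are at cols 94/312/530, the ledge at (301,439), the handle top at (674,162) and the T-bar at (660,342). I'll refine these with marks triangulated across views.

```bash
python3 - <<'E'
from h import *
x0,x1,y0,y1,s=.48,.68,-.26,.06,.00025
for f in('w3','w4','w1'):
    c=load(f); o,_=ray(c,320,200,'wrist')
    a=rect(c,x0,x1,y0,y1,.044,s); hsv=cv2.cvtColor(a,cv2.COLOR_RGB2HSV)
    m=cv2.inRange(hsv,(8,80,100),(28,255,255)); m=cv2.morphologyEx(m,cv2.MORPH_CLOSE,np.ones((5,5)))
    n,l,st,ce=cv2.connectedComponentsWithStats(m)
    P=np.array([[x1-ce[i][1]*s,y1-ce[i][0]*s] for i in range(1,n) if st[i,4]>60])
    print(f,'cam',o.round(3)); print(P.round(4).tolist())
    for nm,z in(('handle',.082),('plung',.078)):
        a=rect(c,x0,x1,y0,y1,z,s); hsv=cv2.cvtColor(a,cv2.COLOR_RGB2HSV)
        m=cv2.inRange(hsv,(0,0,0),(180,255,45)); m=cv2.morphologyEx(m,cv2.MORPH_OPEN,np.ones((9,9)))
        n,l,st,ce=cv2.connectedComponentsWithStats(m)
        for i in range(1,n):
            X=x1-(st[i,1]+st[i,3]/2)*s;Y=y1-(st[i,0]+st[i,2]/2)*s
            if st[i,4]>1500 and Y<-.15: print(nm,'bbox ctr',round(X,4),round(Y,4),'size',st[i,3]*s,st[i,2]*s,'hiX',x1-st[i,1]*s,'loY',y1-(st[i,0]+st[i,2])*s)
    hsv=cv2.cvtColor(c['color'],cv2.COLOR_RGB2HSV)
    blue=cv2.inRange(hsv,(100,90,40),(125,255,255)); blue[215:]=0
    n,l,st,ce=cv2.connectedComponentsWithStats(blue)
    for i in range(1,n):
        if 150<st[i,4]<3000:
            ys,xs=np.nonzero(l==i); P=np.array([onz(c,u,v,.018,'wrist')[:2] for u,v in zip(xs,ys)])
            w=P-P.mean(0);e,V=np.linalg.eigh(w.T@w); r=cv2.minAreaRect((P*1000).astype('float32'))
            print('blue',P.mean(0).round(4),np.round(r[1]),np.arctan2(V[1,1],V[0,1]).round(3)%np.pi)
E
```

```text
w3 cam [ 0.549 -0.199  0.402]
[[0.6145, 0.0023], [0.6122, -0.081], [0.6155, -0.0741], [0.6098, -0.1576], [0.5572, 0.0043], [0.5543, -0.079]]
handle bbox ctr 0.6734 -0.1619 size 0.01325 0.19625 hiX 0.68 loY -0.26
handle bbox ctr 0.6136 -0.1953 size 0.02525 0.0075 hiX 0.6262500000000001 loY -0.199
handle bbox ctr 0.6049 -0.2007 size 0.03275 0.016 hiX 0.6212500000000001 loY -0.20875
plung bbox ctr 0.6741 -0.1659 size 0.01175 0.18825 hiX 0.68 loY -0.26
plung bbox ctr 0.6143 -0.1953 size 0.025500000000000002 0.0075 hiX 0.627 loY -0.199
plung bbox ctr 0.6056 -0.2009 size 0.03325 0.01625 hiX 0.6222500000000001 loY -0.20900000000000002
blue [ 0.5685 -0.3507] [27. 50.] 2.864
blue [0.5652 0.3373] [62. 33.] 1.05
blue [ 0.4264 -0.1687] [24. 37.] 2.415
blue [ 0.4246 -0.3746] [48. 24.] 1.13
w4 cam [ 0.548 -0.099  0.403]
[[0.615, 0.0025], [0.6117, -0.0808], [0.609, -0.1577], [0.6108, -0.0743], [0.5576, 0.0046], [0.5563, -0.0787], [0.5516, -0.1555]]
handle bbox ctr 0.6053 -0.1913 size 0.0395 0.025 hiX 0.625 loY -0.20375
handle bbox ctr 0.5584 -0.2135 size 0.03875 0.006500000000000001 hiX 0.57775 loY
[... 267 characters left out ...]
0.21825
plung bbox ctr 0.5509 -0.1923 size 0.03775 0.017 hiX 0.5697500000000001 loY -0.20074999999999998
blue [ 0.5688 -0.3503] [29. 51.] 2.841
blue [0.5648 0.3368] [54. 29.] 0.898
blue [ 0.4269 -0.1691] [26. 39.] 2.393
blue [ 0.4228 -0.3764] [48. 24.] 1.152
w1 cam [ 0.528 -0.202  0.511]
[[0.6145, 0.0026], [0.6117, -0.081], [0.5571, 0.0045], [0.5545, -0.0786]]
handle bbox ctr 0.6045 -0.2006 size 0.0335 0.01575 hiX 0.6212500000000001 loY -0.20850000000000002
plung bbox ctr 0.6053 -0.2006 size 0.0335 0.01575 hiX 0.622 loY -0.20850000000000002
blue [ 0.5686 -0.3509] [26. 49.] 2.882
blue [0.5645 0.3372] [58. 29.] 0.949
blue [ 0.4193 -0.1663] [23. 49.] 2.664
blue [ 0.4222 -0.3757] [49. 24.] 0.962
```

Nest centre comes out at (.5833,-.0766) with yaw -0.037, and the mark spacing checks at 57.4 mm and 160 mm. Now I'll pick the first cell, measuring it again from the hover pose.

```bash
cat >> h.py <<'E'
NC=np.array([.5833,-.0766]); YAW=-.037
EX=np.array([np.cos(YAW),np.sin(YAW)]); EY=np.array([-np.sin(YAW),np.cos(YAW)])
def F(x,y,c=NC): return c+EX*x+EY*y
def meas(c,guess,near=.06):
    hsv=cv2.cvtColor(c['color'],cv2.COLOR_RGB2HSV)
    b=cv2.inRange(hsv,(100,90,40),(125,255,255)); n,l,st,ce=cv2.connectedComponentsWithStats(b)
    best=None
    for i in range(1,n):
        if st[i,4]<150: continue
        ys,xs=np.nonzero(l==i)
        P,Q=[np.array([onz(c,u,v,z,'wrist')[:2] for u,v in zip(xs,ys)]) for z in(.015,.0275)]
        r=cv2.minAreaRect((P*1000).astype('float32')); w=P-P.mean(0); e,V=np.linalg.eigh(w.T@w); ax=V[:,1]
        cr=V[:,0]
        t=Q@ax; t=(np.percentile(t,1)+np.percentile(t,99))/2; k=P@cr; k=(np.percentile(k,1)+np.percentile(k,99))/2
        ctr=ax*t+cr*k; d=np.linalg.norm(ctr-guess)
        if d<near and (best is None or d<best[0]): best=(d,ctr,np.arctan2(ax[1],ax[0])%np.pi,sorted(r[1]))
    return best
def bestphi(p,phi,z):
    best=None
    for k in(-1,0,1):
        f=phi+k*np.pi
        for _ in [0]:
            q=ctrl.inverse_kinematics([*p,z],down(f))
            if q is not None:
                s=np.abs(np.array(q)-ctrl.get_q()).max()
                if best is None or s<best[0]: best=(s,f)
    if best is None: raise RuntimeError('no ik')
    return best[1]
def pick(g,ang):
    g=np.array(g); set_gripper(.06)
    phi=bestphi(g,ang+np.pi/2,.2); ctrl.movep([*g,.2],down(phi))
    m=meas(snap('wrist','hov'),g); print('hover',m)
    if m is None: return None
    phi2=min((m[2]+np.pi/2+k*np.pi for k in(-2,-1,0,1)),key=lambda a:abs(a-phi))
    ctrl.movep([*m[1],.08],down(phi2)); c=snap('wrist','hov2'); m2=meas(c,m[1],.03); print('low',m2)
    ctrl.movel([*m[1],.004],max_speed=.12,until_force=15)
    set_gripper(.015,25); w=ctrl.get_grip_width()
    ctrl.movel([*m[1],.15],max_speed=.2); print('grip',w,ctrl.get_grip_width(),'phi',phi2,'t',ctrl.get_time_s())
    return m
def place(x,y):
    p=F(x,y); phi=bestphi(p,YAW,.14); print('place',p,phi)
    ctrl.movep([*p,.14],down(phi)); w=ctrl.get_grip_width()
    if w<.02: print('LOST',w); return False
    ctrl.movel([*p,.056],max_speed=.15)
    hit=ctrl.movel([*p,.0395],max_speed=.04,until_force=6); z=ctrl.get_position()[2]
    print('hit',hit,'z',z,'w',ctrl.get_grip_width(),ctrl.get_wrist_force())
    return z
def release(x,y):
    set_gripper(.036); p=F(x,y); ctrl.movel([*p,.14],max_speed=.2); print('t',ctrl.get_time_s())
E
python3 - <<'E'
from h import *
pick([.423,-.3755],.97)
c=snap('wrist','inhand')
E
```

```text
hover (np.float64(0.0026726278430551508), array([ 0.42412336, -0.37307492]), np.float64(0.9489682555016832), [23.93592071533203, 49.69972229003906])
low (np.float64(0.0007045578405683246), array([ 0.42475825, -0.37338038]), np.float64(0.9675870674866072), [24.518978118896484, 51.1649169921875])
grip 0.02534604525679906 0.02519258155257202 phi -0.6218280712932134 t 9.5417
```

View pics/inhand.png

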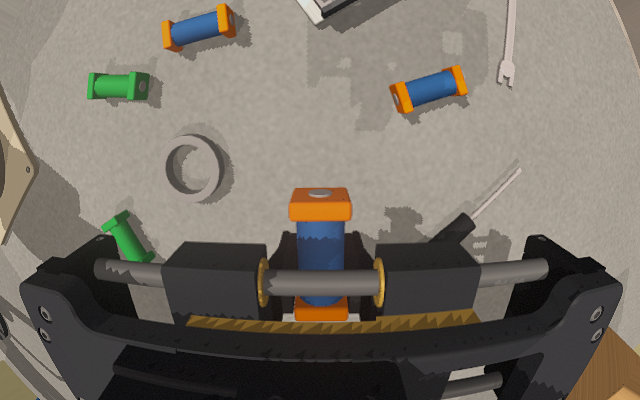

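The cell is held across its barrel, upright and centred between the fingers. Next I'll place it in the (+29,-42) nest.

```bash
python3 - <<'E'
from h import *
z=place(.029,-.042)
if z and z<.046: release(.029,-.042)
c=snap('wrist','pl1'); 
a=rect(c,.5,.66,-.2,.0,.044,.00035); cv2.imwrite('pics/rp1.png',np.hstack([cv2.resize(np.ascontiguousarray(a[:,:,::-1]),(400,320))]))
E
```

```text
place [ 0.61072651 -0.11964401] -0.037
hit True z 0.03986640420771848 w 0.02525619978620494 [-1.14599293  1.40411411  6.60311716]
t 13.125
```

View pics/pl1.png

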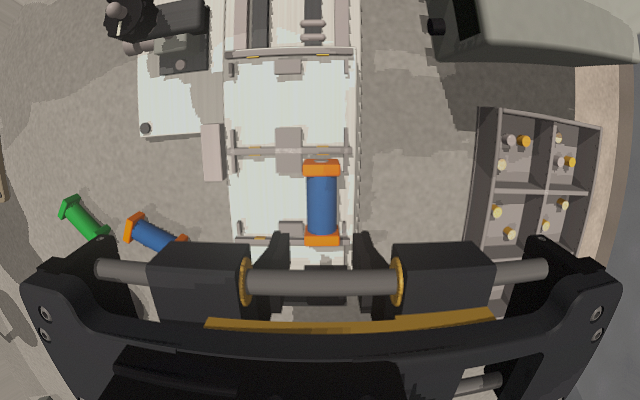

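It seated with contact at z = 0.0399, between the end bars. Now the remaining three, stopping on any anomaly.

```bash
python3 - <<'E'
from h import *
for g,a,n in(([.4225,-.1662],2.66,(-.029,-.042)),([.569,-.3507],2.87,(.029,.042)),([.564,.3368],.93,(-.029,.042))):
    m=pick(g,a)
    if m is None: break
    z=place(*n)
    if not z or z>.045: print('STOP');break
    release(*n)
ctrl.movep([.45,-.05,.35],down(-np.pi/2)); c=snap('wrist','pl4'); snap('top','top4'); print(ctrl.get_time_s())
a=rect(c,.42,.68,-.26,.13,.044,.0005); b=load('top4')['color'][120:300,180:480]
a=cv2.resize(a,None,fx=1,fy=1); b=cv2.resize(b,None,fx=2.6,fy=2.6) [:, :780]
cv2.imwrite('pics/chk4.png',np.ascontiguousarray(a[:,:,::-1]))
E
```

```text
hover (np.float64(0.002230992892404725), array([ 0.42047567, -0.16713777]), np.float64(2.668762393683637), [23.95792579650879, 49.72380447387695])
low (np.float64(0.0005494224179622218), array([ 0.42100876, -0.16700481]), np.float64(2.65751874588787), [24.632911682128906, 51.0059700012207])
grip 0.025263100616320495 0.025486074363392598 phi 7.3811513740683266 t 18.1917
place [ 0.5527662 -0.1174985] -0.037
hit True z 0.039982443492895745 w 0.025399504825151433 [-0.69498329 -0.0722456   4.95577388]
t 21.7833
hover (np.float64(0.0019321007356659817), array([ 0.56742563, -0.35181999]), np.float64(2.8657522495112056), [23.364944458007812, 50.858131408691406])
low (np.float64(0.00040826315483980983), array([ 0.5677307 , -0.35154868]), np.float64(2.877273769456436), [24.6162052154541, 51.250083923339844])
grip 0.025080603439198004 0.025348354412456395 phi 4.436548576306102 t 26.7667
place [ 0.6138338 -0.0357015] -0.037
hit True z 0.039851982389083586 w 0.025183609676292715 [-0.67455119 -0.49930038  6.30610607]
t 30.3167
hover (np.float64(0.005144140945373615), array([0.56000391, 0.33356064]), np.float64(0.8193011673752731), [24.499404907226562, 50.21923828125])
low (np.float64(0.00024588517124981), array([0.56022775, 0.33366241]), np.float64(0.8237874023442759), [24.594987869262695, 51.07998275756836])
grip 0.025004762272877606 0.025272728781847102 phi -0.7514951594196235 t 35.475
place [ 0.55587349 -0.03355599] -0.037
hit True z 0.0398321429219286 w 0.02556598171026063 [-0.88537128  0.95305665  6.23673574]
t 39.1833
40.4667
```

View pics/chk4.png

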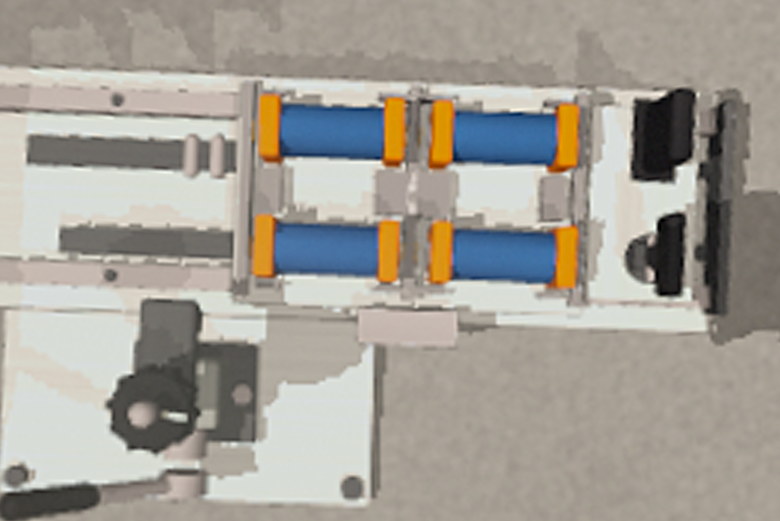

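All four cells are seated in their nests. Next, a precise position for the T-bar and handle, from w3 where the camera is almost overhead.

```bash
python3 - <<'E'
from h import *
s=.00025
ctrl.movep([.475,-.195,.2],down(-np.pi/2)); c=snap('wrist','w5'); o,_=ray(c,320,200,'wrist'); print(o)
for z in(.078,.082):
    a=rect(c,.5,.66,-.25,-.15,z,s); v=a.max(2)
    for th in(60,):
        m=(v<th).astype('uint8')*255; m=cv2.morphologyEx(m,cv2.MORPH_OPEN,np.ones((7,7)))
        cn,_=cv2.findContours(m,cv2.RETR_EXTERNAL,cv2.CHAIN_APPROX_NONE)
        for k in cn:
            if cv2.contourArea(k)>1000:
                r=cv2.minAreaRect(k); print(z,th,(.66-r[0][1]*s).__round__(4),(-.15-r[0][0]*s).__round__(4),np.round(np.array(r[1])*s*1000,1),round(r[2],1))
    if z==.078: cv2.imwrite('pics/w5r.png',np.ascontiguousarray(a[:,:,::-1]))
E
```

```text
[ 0.55365193 -0.19455481  0.36288695]
0.078 60 0.6071 -0.1985 [17.7 41.9] 2.2
0.082 60 0.6064 -0.1985 [17.4 41.4] 2.0
0.082 60 0.6588 -0.1952 [ 2.5 90.5] 90.0
```

View pics/w5r.png

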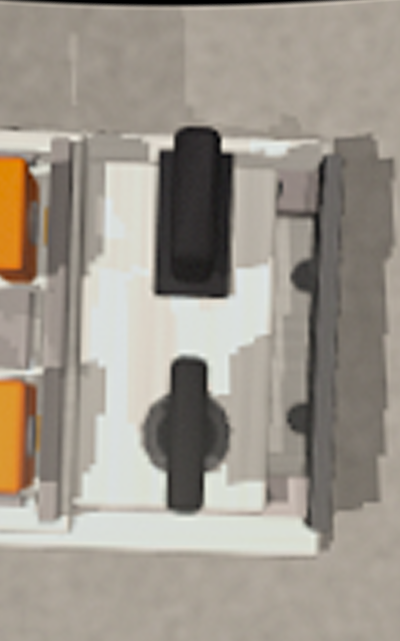

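The T-bar is at crop (187,433), measuring 10 x 39 mm, so its centre is (.5516,-.1968). The handle top is at (.6105,-.1994). They are 59 mm apart, which agrees with the spec. Now the plunger.

```bash
python3 - <<'E'
from h import *
P=np.array([.5516,-.1968]); f0=YAW-np.pi/2; f1=YAW
set_gripper(.04)
ctrl.movep([*P,.11],down(f0)); 
ctrl.movel([*P,.055],max_speed=.1,until_force=10); print(ctrl.get_position(),ctrl.get_wrist_force())
set_gripper(.0,45); print('w',ctrl.get_grip_width(),ctrl.get_wrist_force(), ctrl.get_ft_torque())
z0=ctrl.get_position()[2]; 
h=ctrl.movel([*P,z0+.0145],max_speed=.03,until_force=24); z1=ctrl.get_position()[2]; print('lift',h,z1-z0,ctrl.get_wrist_force(),ctrl.get_grip_width())
for k in range(1,7):
    ctrl.movel([*P,z1],down(f0+k*np.pi/12),max_speed=.02)
    print(k,ctrl.get_wrist_force().round(1),ctrl.get_ft_torque().round(2),ctrl.get_position().round(4))
ctrl.movel([*P,z1-.006],max_speed=.02); print('down',ctrl.get_wrist_force().round(1),ctrl.get_position()[2]-z0,ctrl.get_time_s())
E
```

```text
[ 0.55196124 -0.19695387  0.05572477] [0.66555177 0.3679979  0.48883267]
w 0.00960212230167173 [-0.05476284  2.38047367  2.50777371] [0.74468078 0.23997696 0.05416303]
lift False 0.013427223396943216 [  6.11860135   1.79504672 -13.06064973] 0.010035005396996055
1 [  4.9   2.6 -12.1] [ 0.62 -1.37  0.  ] [ 0.5515 -0.1961  0.0674]
2 [  4.9   2.3 -12.4] [ 0.55 -1.4   0.03] [ 0.5516 -0.1962  0.0675]
3 [  6.2   3.1 -13. ] [ 0.53 -1.43  0.07] [ 0.5516 -0.1962  0.0675]
4 [  5.8   2.5 -13.5] [ 0.58 -1.46  0.  ] [ 0.5516 -0.1962  0.0675]
5 [  5.8   3.2 -12.2] [ 0.67 -1.61 -0.02] [ 0.5517 -0.1962  0.0676]
6 [  5.4   3.3 -12.3] [ 0.68 -1.63 -0.02] [ 0.5517 -0.1962  0.0676]
down [-5.4  6.1 15.1] 0.009260133771363463 47.1667
```

```bash
python3 - <<'E'
from h import *
set_gripper(.04); p=ctrl.get_position(); print(ctrl.get_wrist_force().round(1))
ctrl.movel([p[0],p[1],.14],max_speed=.15)
ctrl.movep([.475,-.195,.2],down(-np.pi/2)); c=snap('wrist','w6')
a=rect(c,.5,.66,-.25,-.15,.088,.00025); cv2.imwrite('pics/w6r.png',np.ascontiguousarray(a[:,:,::-1]))
E
```

```text
[-0.1 -1.3  0.1]
```

View pics/w6r.png

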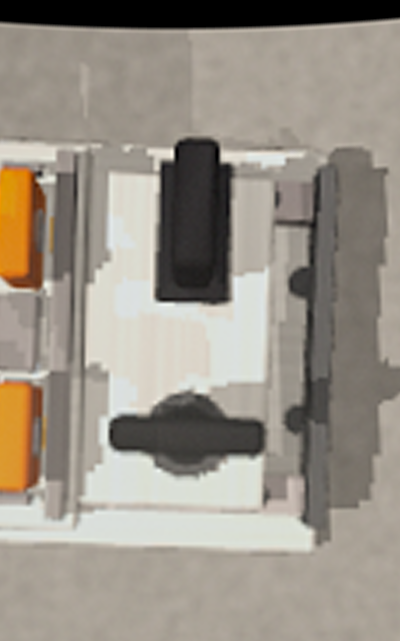

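The T-bar is turned a quarter and sits at the raised height (39 mm long at z = .088), so it is retracted. Next I'll move the carrier by its handle.

```bash
python3 - <<'E'
from h import *
H=np.array([.6105,-.1994]); f0=YAW-np.pi/2
set_gripper(.04)
ctrl.movep([*H,.12],down(f0)); ctrl.movel([*H,.053],max_speed=.1,until_force=10); print(ctrl.get_position(),ctrl.get_wrist_force().round(1))
set_gripper(0,30); print('w',ctrl.get_grip_width(),ctrl.get_wrist_force().round(1))
p0=ctrl.get_position()
for d in(.01,.04,.09,.106,.110):
    T=p0[:2]+EY*d; ctrl.movel([*T,p0[2]],max_speed=.05); q=ctrl.get_position()
    print(d,((q-p0)[:2]@EY).round(4),ctrl.get_wrist_force().round(1),ctrl.get_grip_width().round(4))
set_gripper(.04); ctrl.hold(.3); q=ctrl.get_position(); ctrl.movel([q[0],q[1],.14],max_speed=.15)
ctrl.movep([.42,-.1,.3],down(-np.pi/2)); c=snap('wrist','w7'); s=snap('side','s7'); print(ctrl.get_time_s())
a=rect(c,.42,.66,-.14,.16,.044,.0004)
hsv=cv2.cvtColor(a,cv2.COLOR_RGB2HSV); m=cv2.inRange(hsv,(100,90,40),(125,255,255))
n,l,st,ce=cv2.connectedComponentsWithStats(m)
a=rect(c,.42,.66,-.14,.16,.06,.0004)
print([((.66-ce[i][1]*.0004).round(4),(.16-ce[i][0]*.0004).round(4)) for i in range(1,n) if st[i,4]>500])
i=s['color'][120:270,210:360]; i=cv2.resize(i,(600,600),interpolation=cv2.INTER_CUBIC)
cv2.imwrite('pics/w7c.png',np.ascontiguousarray(a[:,:,::-1])); cv2.imwrite('pics/s7c.png',i[:,:,::-1])
E
```

```text
[ 0.61091904 -0.19945941  0.05363454] [0.1 0.4 0.7]
w 0.011467945671517201 [-1.2  4.2  2.9]Traceback (most recent call last):
  File "<stdin>", line 9, in <module>
AttributeError: 'float' object has no attribute 'round'
```

```bash
python3 - <<'E'
from h import *
p0=np.array([.61092,-.19946,.0536]); 
for d in(.01,.04,.09,.106,.110):
    T=p0[:2]+EY*d; ctrl.movel([*T,p0[2]],max_speed=.05); q=ctrl.get_position()
    print(d,((q-p0)[:2]@EY).round(4),ctrl.get_wrist_force().round(1),round(ctrl.get_grip_width(),4))
set_gripper(.04); ctrl.hold(.3); q=ctrl.get_position(); ctrl.movel([q[0],q[1],.14],max_speed=.15)
ctrl.movep([.42,-.1,.3],down(-np.pi/2)); c=snap('wrist','w7'); s=snap('side','s7'); print(ctrl.get_time_s())
a=rect(c,.42,.66,-.14,.16,.051,.0004)
hsv=cv2.cvtColor(a,cv2.COLOR_RGB2HSV); m=cv2.inRange(hsv,(100,90,40),(125,255,255))
n,l,st,ce=cv2.connectedComponentsWithStats(m)
print([((.66-ce[i][1]*.0004).round(4),(.16-ce[i][0]*.0004).round(4)) for i in range(1,n) if st[i,4]>500])
i=s['color'][120:270,210:360]; i=cv2.resize(i,(600,600),interpolation=cv2.INTER_CUBIC)
cv2.imwrite('pics/w7c.png',np.ascontiguousarray(a[:,:,::-1])); cv2.imwrite('pics/s7c.png',i[:,:,::-1])
E
```

```text
0.01 0.0111 [-1.6  5.3 -1.5] 0.0121
0.04 0.0409 [-1.4  2.3 -7. ] 0.0114
0.09 0.0906 [ -2.6   1.3 -14.3] 0.0119
0.106 0.106 [ -3.7   1.4 -15.3] 0.0118
0.11 0.1102 [ -2.8  -0.3 -15.7] 0.012
58.3833
[(np.float64(0.6153), np.float64(0.076)), (np.float64(0.6141), np.float64(-0.0082)), (np.float64(0.5594), np.float64(0.08)), (np.float64(0.5561), np.float64(-0.0075))]
```

View pics/w7c.png

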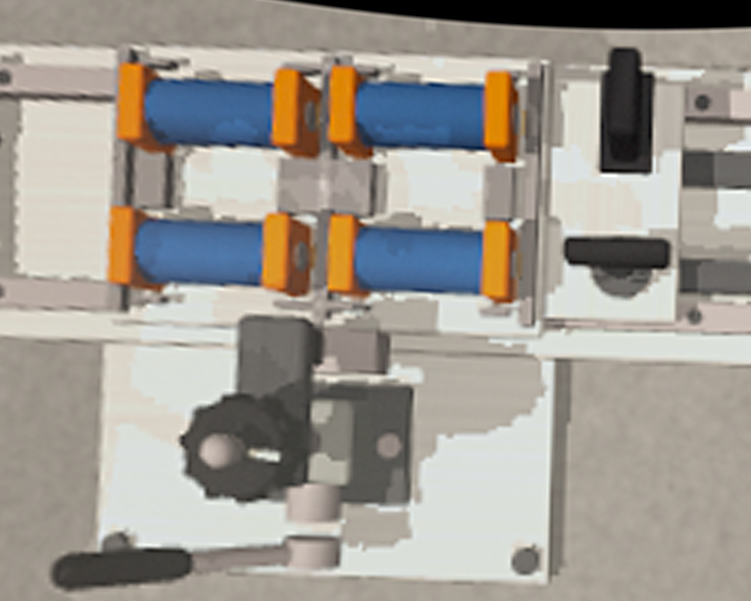

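The carrier travelled 110 mm and all the cells are still seated. Rod top triangulates to about (.485,.036,.140), lever tip to (.440,.103,.107) and hub to about (.438,.037,.042). One more close pair will give the clamp heights.

```bash
python3 - <<'E'
from h import *
o=[]
for y,f in((-.02,'w8'),(.10,'w9')):
    ctrl.movep([.43,y,.2],down(-np.pi/2)); c=snap('wrist',f); 
    a=proj(c,[.475,.05,.1],'wrist'); u=int(a[0]-100);v=max(0,int(a[1]-100)); u=max(0,min(440,u)); v=min(v,200)
    print(f,u,v,ray(c,320,200,'wrist')[0].round(4)); k=c['color'][v:v+200,u:u+200]
    o.append(cv2.resize(k,(400,400),interpolation=cv2.INTER_CUBIC))
cv2.imwrite('pics/w89.png',np.ascontiguousarray(np.hstack(o)[:,:,::-1])); print(ctrl.get_time_s())
E
```

```text
w8 139 48 [ 0.5083 -0.0208  0.3614]
w9 277 48 [0.5085 0.099  0.3626]
59.6083
```

View pics/w89.png

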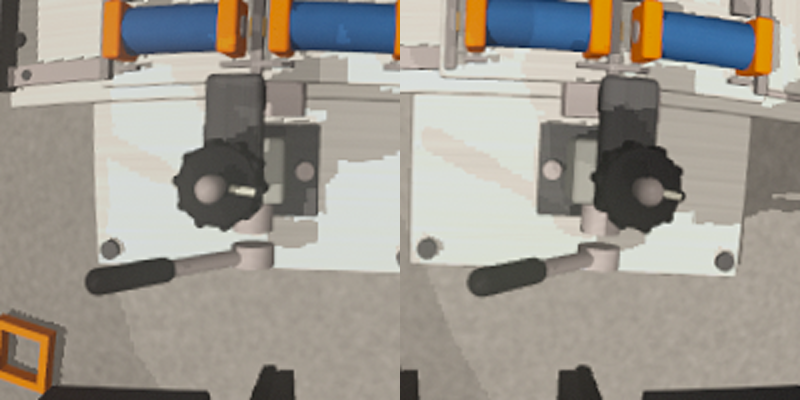

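The crops show the knob, rod, jaw nose, ledge edge and lever in both views, so I'll triangulate them.

```bash
python3 - <<'E'
from h import *
a,b=load('w8'),load('w9')
for n,p,q in[('rodtop',(208,189),(649,191)),('knobtopcentre',(220,185),(640,185)),('noseL',(208,78),(602,80)),('noseR',(265,78),(658,80)),('levertip',(88,283),(470,283)),('gripstart',(172,265),(543,265)),('hubcollar_top',(254,248),(601,250)),('padshadow',(236,110),(630,112))]:
    P,e=tri(a,(139+p[0]/2-.25,48+p[1]/2-.25),b,(277+(q[0]-400)/2-.25,48+q[1]/2-.25),'wrist','wrist'); print(n,P.round(4),round(e,4))
print(onz(a,139+306/2,48+99/2,.038,'wrist'),onz(b,277+162/2,48+99/2,.038,'wrist'),'expected ledge ends',F(-.0,0,np.array([.5195,.0368])+EY*.025),F(0,-.025,np.array([.5195,.0368])))
E
```

```text
rodtop [0.484  0.0379 0.1333] 0.0
knobtopcentre [0.4841 0.0372 0.1161] 0.0009
noseL [0.529  0.0485 0.0869] 0.0009
noseR [0.5291 0.0227 0.0867] 0.0018
levertip [0.4397 0.1066 0.1034] 0.0001
gripstart [0.4415 0.0727 0.0769] 0.0002
hubcollar_top [0.4415 0.038  0.0398] 0.0002
padshadow [0.5145 0.0357 0.0876] 0.0003
[0.51980715 0.00883949 0.038     ] [0.52104322 0.0602369  0.038     ] expected ledge ends [0.52042479 0.06178289] [0.51857521 0.01181711]
```

The heights agree with each other: jaw top .087 and knob top .1165, so nut grip z is about .1067, the pad is at about .059 and the gap is roughly 19 mm. A gap of about 10.4 mm is wanted, so I'll turn the nut about 6 rad in two strokes, then feel with the lever.

```bash
cat >> h.py <<'E'
NUT=np.array([.4841,.0376])
def stroke(zt,fa,total,n=4):
    """grip knob with TCP height zt at fa, turn clockwise by total"""
    set_gripper(.055)
    ctrl.movep([*NUT,.15],down(fa)); ctrl.movel([*NUT,zt],max_speed=.1,until_force=12)
    set_gripper(.02,50); print('w',round(ctrl.get_grip_width(),4),ctrl.get_position().round(4),ctrl.get_wrist_force().round(1))
    for k in range(1,n+1):
        a=total*k/n; ctrl.movel([*NUT,zt-.001*a],down(fa-a),max_speed=.02)
        print(round(a,2),ctrl.get_wrist_force().round(1),ctrl.get_ft_torque().round(2),round(ctrl.get_grip_width(),4))
    set_gripper(.055); ctrl.movel([*NUT,.15],max_speed=.15); print('t',ctrl.get_time_s())
E
python3 - <<'E'
from h import *
ok=[(round(f,2),np.round(q,2)[[0,4,6]].tolist()) for f in np.arange(-2.6,2.7,.4) if (q:=ctrl.inverse_kinematics([*NUT,.1],down(f))) is not None]
print(ok)
stroke(.093,1.4,3.0)
E
```

```text
[(np.float64(-2.6), [-1.04, -0.18, -2.6]), (np.float64(-2.2), [0.66, 0.23, -2.55]), (np.float64(-1.8), [0.67, 0.23, -2.15]), (np.float64(-1.4), [0.66, 0.23, -1.75]), (np.float64(-1.0), [0.66, 0.22, -1.35]), (np.float64(-0.6), [0.66, 0.23, -0.95]), (np.float64(-0.2), [0.68, 0.24, -0.55]), (np.float64(0.2), [0.7, 0.25, -0.16]), (np.float64(0.6), [0.72, 0.26, 0.23]), (np.float64(1.0), [0.74, 0.27, 0.62]), (np.float64(1.4), [0.77, 0.29, 1.01]), (np.float64(1.8), [0.9, 0.4, 1.32]), (np.float64(2.2), [0.9, 0.4, 1.72]), (np.float64(2.6), [0.9, 0.4, 2.12])]
w 0.0326 [0.4845 0.0385 0.0933] [1.2 4.8 0.9]
0.75 [1.1 5.2 3.7] [ 1.25 -0.46  0.16] 0.0327
1.5 [1.  5.7 3.2] [ 1.23 -0.33  0.22] 0.0326
2.25 [0.7 5.3 2.2] [ 1.23 -0.21  0.22] 0.0328
3.0 [1.3 5.9 2.7] [ 1.34 -0.17  0.12] 0.0326
t 68.8333
```

```bash
sed -i 's/NUT=np.array(\[.4841,.0376\])/NUT=np.array([.4843,.0385])/' h.py; python3 - <<'E'
from h import *
stroke(.0905,1.4,3.0)
for y,f in((-.02,'w10'),(.10,'w11')):
    ctrl.movep([.43,y,.2],down(-np.pi/2)); c=snap('wrist',f)
# automatic: compare jaw nose edge shift between w8/w10
for f,g,x,y in(('w8','w10',139+236/2,48+78/2),('w9','w11',277+230/2,48+78/2),):
    A=load(f)['color'].max(2).astype('float32');B=load(g)['color'].max(2).astype('float32')
    print(f,ray(load(g),320,200,'wrist')[0].round(4))
    u,v=int(x),int(y); print('old',A[v-8:v+9,u-6:u+7].mean(1).round(0)); print('new',B[v-8:v+9,u-6:u+7].mean(1).round(0))
    # left/right nose edges at row v+8
    print('oldrow',[int(t) for t in A[v+6:v+12,u-24:u+25].mean(0)]); print('newrow',[int(t) for t in B[v+6:v+12,u-24:u+25].mean(0)])
E
```

```text
w 0.0327 [0.4845 0.0387 0.0907] [0.5 1.2 1.2]
0.75 [2.1 0.6 3.6] [ 0.27 -0.18  0.02] 0.0329
1.5 [1.7 1.  4.7] [ 0.33 -0.18  0.07] 0.0329
2.25 [0.6 2.6 5.2] [ 0.42 -0.16  0.06] 0.0326
3.0 [1.2 0.7 5.6] [ 0.46 -0.18  0.15] 0.0329
t 77.7167
w8 [ 0.5076 -0.0213  0.361 ]
old [155. 151. 129. 208. 217. 171.  96.  92. 105. 108. 107. 103. 100.  99.
  99.  99.  99.]
new [156. 154. 125. 208. 213. 198. 116.  86.  96. 100.  99.  99.  99.  99.
 100. 100.  99.]
oldrow [208, 207, 206, 202, 198, 197, 197, 194, 169, 95, 97, 99, 101, 101, 102, 101, 101, 101, 99, 98, 98, 98, 100, 100, 100, 99, 98, 100, 97, 98, 98, 97, 98, 96, 89, 79, 69, 55, 45, 121, 140, 143, 143, 143, 143, 143, 143, 143, 143]
newrow [205, 203, 202, 202, 199, 196, 194, 188, 170, 99, 98, 100, 102, 102, 102, 101, 102, 102, 101, 98, 98, 102, 103, 103, 103, 103, 103, 102, 99, 101, 101, 99, 100, 97, 88, 78, 65, 55, 64, 138, 146, 144, 143, 144, 144, 144, 144, 144, 144]
w9 [0.5079 0.1007 0.3605]
old [165. 167. 170. 165. 143. 146. 187. 139.  77.  95. 105. 105. 105. 106.
 106. 106. 105.]
new [162. 168. 138. 142. 173. 165. 117.  81.  96. 105. 105. 104. 105. 104.
 104. 105. 105.]
oldrow [183, 183, 183, 183, 183, 184, 183, 161, 58, 56, 75, 95, 100, 103, 105, 106, 107, 107, 107, 107, 107, 104, 103, 103, 104, 105, 105, 104, 105, 105, 104, 104, 104, 103, 102, 103, 99, 88, 108, 150, 164, 163, 163, 163, 164, 162, 163, 163, 163]
newrow [180, 180, 180, 180, 180, 180, 181, 181, 170, 77, 51, 69, 88, 95, 98, 101, 101, 102, 105, 104, 105, 106, 104, 103, 101, 103, 103, 104, 104, 103, 105, 103, 103, 103, 102, 102, 102, 98, 88, 108, 144, 147, 161, 171, 171, 170, 170, 170, 170]
```

```bash
python3 - <<'E'
from h import *
for f,g,E in(('w8','w9',((8.5,7.45),(38.6,38.2))),('w10','w11',((8.5,8.65),(38.3,39.3)))):
    for l,r in E: print(f,[x.round(4) if hasattr(x,'round') else x for x in tri(load(f),(233+l,95.5),load(g),(368+r,95.5),'wrist','wrist')])
E
```

```text
w8 [array([0.5216, 0.0502, 0.0852]), np.float64(0.0001)]
w8 [array([0.5216, 0.0223, 0.0874]), np.float64(0.0026)]
w10 [array([0.5209, 0.0505, 0.0804]), np.float64(0.0011)]
w10 [array([0.5209, 0.0225, 0.0827]), np.float64(0.0017)]
```

The jaw came down about 5 mm, so the nut is turning as intended. Now I'll push the lever with closed fingers in steps and watch the resistance.

```bash
cat >> h.py <<'E'
HUB=np.array([.0375,.040]); B=.0095
def lev(q,pen=0.):
    th=np.pi/4+q; d=np.array([np.cos(th),np.sin(th)]); n=np.array([np.sin(th),-np.cos(th)])
    if th<=np.pi/2: y,z=HUB[0]+.096*d[0]+.0065+B,.095
    else:
        r=.055+.02*min(1,(th-np.pi/2)/.8); y,z=HUB+r*d+.0065*n+[B,0]
    y,z=np.array([y,z])-pen*n
    return np.array([.441+(y-.0375)*.037,y,z]),n
def levstep(q,pen=0.,sp=.06):
    p,n=lev(q,pen); ctrl.movel(p,max_speed=sp); f=ctrl.get_wrist_force(); return p,f,f[1]*n[0]+f[2]*n[1]
E
python3 - <<'E'
from h import *
set_gripper(0,20); p,_=lev(0)
ctrl.movep([p[0],p[1]+.025,.17],down(YAW)); ctrl.movel([p[0],p[1]+.025,.095],max_speed=.15)
f0=ctrl.get_wrist_force(); print('bias',f0.round(1),ctrl.get_position().round(3))
for q in np.arange(0,1.05,.1):
    p,f,t=levstep(q); print(round(q,2),ctrl.get_position().round(4),(f-f0).round(1),round(t,1))
    if t>7: break
snap('side','s12');snap('wrist','w12'); print(ctrl.get_time_s())
E
```

```text
bias [ 0.2 -0.9  0.3] [0.445 0.147 0.096]
0.0 [0.4442 0.1212 0.0951] [ 0.3  1.4 -0.2] 0.3
0.1 [0.4439 0.114  0.095 ] [-0.4  0.5  0.3] -0.7
0.2 [0.4435 0.106  0.0949] [-0.4  0.7 -1. ] 0.3
0.3 [0.4432 0.0977 0.0949] [ 0.3  1.  -0.3] 0.1
0.4 [0.4429 0.089  0.0949] [ 1.4  1.3 -0.1] 0.3
0.5 [0.4426 0.0799 0.0949] [-0.   1.2 -0.6] 0.4
0.6 [0.4422 0.0706 0.0949] [0.1 0.7 0. ] -0.2
0.7 [0.4419 0.0611 0.0949] [ 0.9  0.8 -0.3] -0.1
0.8 [0.4416 0.0521 0.0955] [0.2 1.6 0.3] 0.7
0.9 [0.4415 0.0464 0.0984] [ 0.1  0.9 -1.2] -0.1
1.0 [0.4411 0.0401 0.1005] [-0.5  1.6  0.1] 0.7
85.4
```

```bash
python3 - <<'E'
from h import *
c=load('w12'); s=load('s12'); s0=load('s7')
p=[.4406,.09,.09]; u=proj(c,p,'wrist'); print(u); u=u.astype(int); print(c['color'][u[1]-6:u[1]+7:3,u[0]-6:u[0]+7:3].max(2))
for q in(0,1.0):
    th=np.pi/4+q; P=[.441,.0375+.075*np.cos(th),.04+.075*np.sin(th)]; v=proj(s,P).round().astype(int); print(q,v,'before',s0['color'][v[1]-2:v[1]+3,v[0]-2:v[0]+3].max(2).mean(),'now',s['color'][v[1]-2:v[1]+3,v[0]-2:v[0]+3].max(2).mean())
a=np.hstack([cv2.resize(x['color'][140:240,260:360],(400,400),interpolation=cv2.INTER_CUBIC) for x in(s0,s)])
cv2.imwrite('pics/s12c.png',np.ascontiguousarray(a[:,:,::-1]))
E
```

```text
[317.16919548 158.48172844]
[[210 210 210 210 210]
 [210 210 210 209 209]
 [210 210 211 208 210]
 [210 210 210 209 210]
 [210 210 209 209 210]]
0 [319 204] before 98.04 now 168.68
1.0 [325 185] before 148.08 now 40.24
```

The lever has moved: its old position is now bright plate in the picture. There is no firm resistance by q≈1.0, so I'll feel further.

```bash
python3 - <<'E'
from h import *
f0=np.array([.2,-.9,.3])
for q in np.arange(1.0,1.95,.06):
    p,n=lev(q); ctrl.movel(p,max_speed=.04); f=ctrl.get_wrist_force()-f0; t=f[1]*n[0]+f[2]*n[1]
    print(round(q,2),ctrl.get_position()[1:].round(4),f.round(1),round(t,1))
    if t>8: break
print(ctrl.get_time_s())
E
```

```text
1.0 [0.0405 0.1004] [0.4 0.7 0.2] 0.7
1.06 [0.0366 0.1013] [-0.9  2.7 -0.9] 2.4
1.12 [0.0325 0.1019] [-2.3  4.5 -1.1] 3.9
1.18 [0.0284 0.1022] [-1.8  5.  -0.8] 4.3
1.24 [0.0242 0.1023] [-2.   7.  -1.3] 5.7
1.3 [0.02   0.1022] [-1.6  6.8 -1.4] 5.3
1.36 [0.0157 0.1017] [-1.3  6.8 -1.4] 4.9
1.42 [0.0112 0.1009] [-1.2  7.8 -0.6] 5.9
1.48 [0.0066 0.0998] [-2.1  7.3 -0.4] 5.4
1.54 [0.002  0.0985] [-2.2  7.1  2.6] 7.0
1.6 [-0.0023  0.0965] [-0.4  7.8  0.6] 5.8
1.66 [-0.0057  0.0933] [-1.8  6.7  0.7] 4.9
1.72 [-0.009   0.0901] [-0.6  5.4  2.1] 4.9
1.78 [-0.0121  0.0866] [-0.4  4.8  0.7] 3.2
1.84 [-0.0151  0.0828] [-0.7  3.5  0.9] 2.5
1.9 [-0.0179  0.0788] [0.8 1.8 1.4] 2.1
89.6
```

Resistance starts at q≈1.06–1.12 and stays moderate, so contact is about 1.1, which is later than upright. I'll reopen the lever, add about 3 rad (roughly -0.27 rad in lever angle), then close.

```bash
cat >> h.py <<'E'
def levm(q):
    qm=np.pi/2-q; p,n=lev(qm); th=np.pi/4+qm
    z=min(.095,.04+.096*np.sin(th)-.02) if th<=np.pi/2 else p[2]
    y=2*HUB[0]-p[1]; return np.array([.441+(y-.0375)*.037,y,z])
E
python3 - <<'E'
from h import *
f0=np.array([.2,-.9,.3])
p=ctrl.get_position(); ctrl.movel([p[0],p[1]+.005,.16],max_speed=.15)
ctrl.movel([.437,-.09,.16],max_speed=.2); ctrl.movel([.437,-.09,levm(1.9)[2]],max_speed=.15)
for q in list(np.arange(1.8,.09,-.17)):
    ctrl.movel(levm(q),max_speed=.08); f=ctrl.get_wrist_force()-f0; print(round(q,2),ctrl.get_position()[1:].round(3),f.round(1))
p=ctrl.get_position(); ctrl.movel([p[0],p[1]-.01,.17],max_speed=.15)
ctrl.movep([.43,-.02,.2],down(-np.pi/2)); c=snap('wrist','w13'); c0=load('w10')
u=proj(c,[.4406,.09,.09],'wrist').astype(int); print(u,c['color'][u[1]-2:u[1]+3,u[0]-2:u[0]+3].max(2).mean(),c0['color'][u[1]-2:u[1]+3,u[0]-2:u[0]+3].max(2).mean())
print(ctrl.get_time_s())
E
```

```text
1.8 [-0.06   0.071] [-1.1  0.6 -0.3]
1.63 [-0.05   0.084] [ 0.1  0.1 -1. ]
1.46 [-0.038  0.095] [-0.4  0.8 -0.6]
1.29 [-0.025  0.095] [ 0.1  0.1 -0. ]
1.12 [-0.01   0.095] [-0.1  0.3 -0. ]
0.95 [0.006 0.095] [-0.6  1.3 -1.1]
0.78 [0.022 0.095] [ 0.5 -0.   0.4]
0.61 [0.032 0.1  ] [-1.2  0.9 -1. ]
0.44 [0.044 0.102] [-0.2  0.4  0.6]
0.27 [0.056 0.102] [-0.8 -0.1 -0.6]
0.1 [0.069 0.1  ] [-0.4  1.5  0.3]
[203 184] 58.36 61.2
97.3167
```

The lever is open again. Now a further 3 rad on the nut, then close while logging the resistance.

```bash
python3 - <<'E'
from h import *
stroke(.0875,1.4,3.0)
set_gripper(0,20); p,_=lev(0)
ctrl.movep([p[0],p[1]+.025,.17],down(YAW)); ctrl.movel([p[0],p[1]+.025,.095],max_speed=.15)
f0=ctrl.get_wrist_force(); print('bias',f0.round(1))
for q in list(np.arange(.0,.5,.2))+list(np.arange(.5,1.6,.08)):
    p,n=lev(q); ctrl.movel(p,max_speed=.05); f=ctrl.get_wrist_force()-f0; t=f[1]*n[0]+f[2]*n[1]
    print(round(q,2),ctrl.get_position()[1:].round(4),f.round(1),round(t,1))
    if t>30: break
print(ctrl.get_time_s())
E
```

```text
w 0.0326 [0.4845 0.0387 0.0878] [0.9 0.4 2.3]
0.75 [-0.1  2.   4.2] [ 0.22 -0.14  0.06] 0.0326
1.5 [0.8 1.6 3.3] [ 0.32 -0.11  0.1 ] 0.0328
2.25 [0.7 1.5 4.5] [ 0.45 -0.19  0.07] 0.0328
3.0 [1.5 1.2 4.5] [ 0.47 -0.15  0.12] 0.0327
t 106.9917
bias [-0.3 -0.2  0. ]
0.0 [0.1214 0.0951] [-0.2  0.2 -0.8] 0.7
0.2 [0.1061 0.0949] [ 0.6 -0.1 -1.4] 0.7
0.4 [0.0891 0.095 ] [-0.8  0.3 -0. ] 0.3
0.5 [0.0801 0.0949] [-0.1  0.1 -0.7] 0.3
0.58 [0.0726 0.095 ] [ 0.5  0.2 -0.9] 0.4
0.66 [0.065 0.095] [ 0.8 -0.1 -0.4] -0.1
0.74 [0.0574 0.095 ] [ 1.3 -0.3 -0.1] -0.3
0.82 [0.0517 0.0958] [-0.7  3.4 -1. ] 3.4
0.9 [0.0475 0.0979] [-2.8  5.1 -2.5] 4.8
0.98 [0.043  0.0996] [-3.4  7.3 -2.3] 6.7
1.06 [0.0381 0.1008] [-2.8  9.5 -2.5] 8.5
1.14 [0.033  0.1016] [-3.1 11.6 -3.4] 9.7
1.22 [0.0276 0.102 ] [-3.4 11.8 -2.2] 9.7
1.3 [0.0219 0.1019] [-2.6 13.2 -3.2] 10.0
1.38 [0.016  0.1012] [-4.3 13.6 -1.6] 10.4
1.46 [0.0098 0.1   ] [-3.6 13.2 -0.4] 10.0
1.54 [0.0034 0.0983] [-1.9 11.7  0.6] 8.9
115.4667
```

Contact begins at q≈0.78–0.8, upright, and the force rises firmly. I'll close fully.

```bash
python3 - <<'E'
from h import *
f0=np.array([-.3,-.2,0])
for q in list(np.arange(1.62,2.37,.1))+[2.36]:
    p,n=lev(q); s=.012*(q-1.54)/.82; th=np.pi/4+q; p[1]+=s*np.cos(th);p[2]+=s*np.sin(th)
    h=ctrl.movel(p,max_speed=.05,until_force=25); f=ctrl.get_wrist_force()-f0; t=f[1]*n[0]+f[2]*n[1]
    print(round(q,2),ctrl.get_position()[1:].round(4),f.round(1),round(t,1),h)
h=ctrl.movel([p[0],p[1],p[2]-.008],max_speed=.03,until_force=22); print('press',h,ctrl.get_position().round(4),(ctrl.get_wrist_force()-f0).round(1))
ctrl.movel([p[0],p[1]-.01,.17],max_speed=.15)
ctrl.movep([.43,-.08,.3],down(-np.pi/2)); c=snap('wrist','w14');s=snap('side','s14'); t=snap('top','t14'); print(ctrl.get_time_s())
a=rect(c,.40,.66,-.16,.12,.05,.0005); b=cv2.resize(s['color'][130:230,240:340],(500,500),interpolation=cv2.INTER_CUBIC)[:, :]
a=cv2.resize(a,(400,371)); b=cv2.resize(b,(371,371)); cv2.imwrite('pics/fin.png',np.ascontiguousarray(np.hstack([a,b])[:,:,::-1]))
E
```

```text
1.62 [-0.003   0.0963] [-1.3 10.3  1.9] 8.3 False
1.72 [-0.0102  0.0918] [0.3 7.3 2.7] 6.5 False
1.82 [-0.0169  0.0865] [1.1 4.4 1.4] 3.4 False
1.92 [-0.0232  0.0803] [1.9 3.4 1.5] 2.8 False
2.02 [-0.0289  0.073 ] [ 0.2 -0.4 -0.1] -0.2 False
2.12 [-0.033   0.0654] [ 0.2  0.4 -0.2] -0.1 False
2.22 [-0.0364  0.0576] [1.1 0.9 0.1] 0.2 False
2.32 [-0.0392  0.0493] [-0.4  0.4  0.8] 0.8 False
2.36 [-0.04    0.0461] [ 0.9  0.5 -0.4] -0.4 False
press True [ 0.439  -0.0401  0.0449] [-6.7  1.3 19.3]
120.875
```

View pics/fin.png

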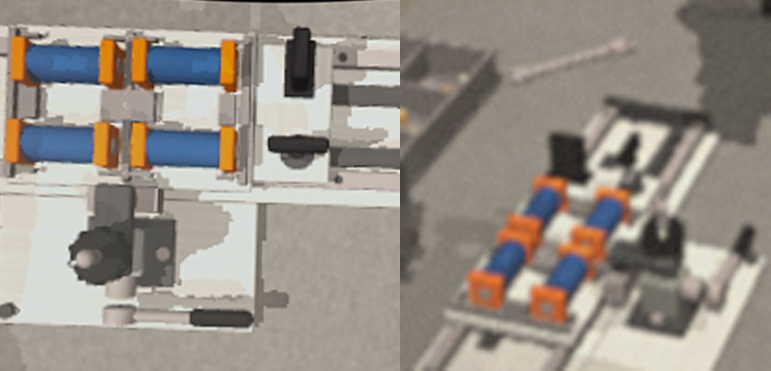

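The lever lies level towards -y, the four cells are seated, the T-bar is retracted in its notch, and the robot is clear. Handing in.

```bash
python3 - <<'E'
from h import *
ctrl.hold(.3); print(ctrl.get_wrist_force().round(1)); ctrl.sign_off(); print(ctrl.get_time_s())
E
```

```text
[-0.1 -0.7  0.2]
the job is handed in; nothing more can be done
the job is handed in; nothing more can be done
```

The job is done and handed in, at about 121 s of the 210 s allowed.

- **Cells:** All four blue cells are in nests of their own, each seated with contact at about 0.040 m TCP height. They were loaded while the carrier was still locked at the loading station. I did not touch the green look-alikes or the other things on the bench.
- **Plunger and carrier:** I pulled the plunger up and turned it a quarter. In the pictures its T-bar is raised and crosswise. I then moved the carrier 110 mm by its handle to the next station.
- **Clamp:** I turned the nut about 6 rad and tried the lever; it met the ledge at about q = 1.1, which was late. I reopened the lever and added about 3 rad. It then met resistance at about q = 0.8, with a peak of roughly 10 N at the fingers. I closed it fully and pressed it against its stop with 19 N.

**Last checks:** The final pictures show the lever level towards -y, the cells seated and the plunger still retracted. The wrist force was near zero with the arm clear.

**Disagreements:** The first two nut strokes (6 rad) lowered the jaw by only about 4.8 mm in the camera measurement, which is good to about 1 mm. I did not measure the clamp force or the carrier's position in its detent directly.

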